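Book in a paint sample pot: label to the reader, snap the cap home and hold it

TASK

Book in the open paint sample pot that stands in the nest of the code reader: turn it in its nest until its paper label squarely faces the reader's window, then fetch the loose black snap cap that lies by itself on the table and press it straight down onto the pot's neck, on past the click until it is fully home. Do not let go: the program finishes with the gripper still holding the cap and pressing it firmly down while the seal takes, the pot upright in its nest and the label still facing the reader. Leave the other things on the table where they are.

Things in the scene. Friction and masses are not known exactly. Their poses are not given: they have to be found in the camera images.
- station: fixed dark steel plate, 116 x 232 x 8 mm, carrying a round grey nest and a black code reader. Origin: on the table under the nest's centre; +y points from the nest to the reader (about world +y, turned up to 0.35 rad). Nest: ring of 61 mm inner, 74 mm outer diameter, rim 14 mm above the table. The pot stands in it on the plate (8 mm up), 1.5 mm of play round it, and can be turned there.
- reader_window (a point): middle of the reader's window, 97 mm from the nest's axis, 38 mm above the table. The black reader block behind it is 62 mm wide, 55 mm deep and reaches 67 mm above the table, with a short cable at its back.
- scan_point (a point): point on the station 29 mm from the nest's axis, straight towards the reader's window, 31 mm above the table: the middle of the label must come here.
- pot: open round metal pot, about 0.25 kg, loose and upright in the nest. Origin: centre of its underside; z up; +x points out through the label. Body 58 mm across, 44 mm tall, with a flat shoulder; neck 34 mm across, up to 68 mm. The body can be gripped from above across any diameter, between 7 and 40 mm up. It is to be turned 0.7 to 2.3 rad clockwise (seen from above).
- label (a point): middle of the pot's paper label, on the pot's side 29 mm out along its +x and 23 mm above its underside. The label has dark bars, is 28 mm wide and flush, 10 to 37 mm up; a 13 mm wide paper tail with a dark stripe is folded up over the shoulder, so its side is seen from above too.
- neck_top (a point): centre of the top of the pot's neck, 68 mm above its underside; the rim is bevelled 2.5 mm. Three sprung rounded steel catches, 7 mm wide and 18 mm tall, bulge 3 mm out of the neck, their middles 12 mm below this point; the cap's lip must be pushed over them and snaps in below.
- cap: black ribbed snap cap, loose on the table, open side down (not those on the closed pots in the rack); 49 mm across, 32 mm tall, 45 g. Origin: centre of its underside; z up. Mouth 36.4 mm wide with a lip 3 mm high, hollow 42 mm wide above, 20.5 mm deep. Grip it from above across its diameter with the fingertips at least 8 mm above its lower edge, or they meet the pot's shoulder.
- cap_top (a point): centre of the cap's top, 32 mm above its underside. Resting on the catches it is 93 mm above the pot's underside; pushing on takes up to about 16 N; 5 to 7 mm further it clicks: the resistance drops to nothing, the cap is drawn on, and meets a hard stop 14 mm below where it rested: fully home, top 79.5 mm and lower edge 47.5 mm above the pot's underside.
- gouache_0: closed gouache jar with a white lid and a bright band, 61 mm across, 74 mm tall, standing loose near the cap. Not part of the job. Origin: centre of its underside.
- masking_tape: roll of masking tape lying flat, 102 mm across, 25 mm tall, loose. Not part of the job. Origin: centre of its underside.
- marker: felt marker lying down, 135 mm long (its own y), 17 mm thick, loose. Not part of the job. Origin: centre of its underside.
- brush_c: flat paint brush lying down, 219 mm long (its own x), 53 mm wide, loose. Not part of the job. Origin: centre of its underside.
- driver_a: screwdriver lying down, 198 mm long (its own y), 25 mm thick, loose. Not part of the job. Origin: centre of its underside.
Mind the look-alikes: they are no part of the job. What is shaped like the pot but green is not meant. Several things have the shape of the cap; the one meant has the colours described above.

How it is judged (in metres and radians):
On the way, in this order (a step that is already met when the one before it is completed fails the run):
1. the label squarely faces the reader, the pot standing in its nest (horizontal distance between label and scan_point below 0.0075 m and horizontal distance between pot and station below 0.004 m and z of pot in the frame of station below 0.011 m and angle between pot's own z axis and vertical below 0.08 rad), for 0.2 s.
2. the cap is snapped past the catches and fully home on the pot, the label still facing the reader (all of step 1 and z of cap in the frame of pot between 0.044 and 0.0498 m and x of cap in the frame of pot between -0.004 and 0.004 m and y of cap in the frame of pot between -0.004 and 0.004 m and angle between cap's own z axis and vertical below 0.1 rad), for 0.2 s.
At the end, for the whole second after the job is handed in: Pot upright in its nest (4 mm), middle of its label within 7.5 mm (15 degrees) of the scan point; cap home on it: underside less than 49.8 mm above the pot's, within 4 mm of its axis, not tilted; fingers still on the cap, more than 5 N between cap and pot (all of step 2 and contact force between cap and pot above 5 N and contact force between the fingers and cap above 4 N); the arm keeps its last pose, push and grip.
It fails at once if another loose thing on the table is pushed more than 30 mm (distance of any of gouache_0, masking_tape, marker, brush_c, driver_a from where it was at the start of the episode above 0.03 m).
It also fails if it takes over 64 s, if anything falls off the work surface, if the arm or the gripper's body presses on something with over 40 N, if the wrist force passes 120 N, or if a joint passes its speed limit or range.

ROBOT

A 6-joint arm with a two-finger parallel gripper is mounted at the origin on a cart in front of the work surface, level with it; the furniture and walls round the work are solid. World frame = base frame: x ahead of the robot, y to its left, z up, the work surface at z = 0. Lengths are in m, angles in degrees, forces in N, time in s.
With the tool pointing down it reaches from about 0.4 to 0.825 m from the base axis. Payload 7 kg.
Tool frame: the origin (TCP) lies midway between the tips of the shut fingers; the grasp point (between the pads) lies 19 mm behind it; z points along the fingers, y is the line along which they close (so a half turn about z gives the same grasp; the last joint's range is limited). The gripper opens to 88 mm and grips with 3 to 60 N. Pads are 19 mm wide; open, the fingers measure 130 mm over their backs; the gripper's body (78 mm by 193 mm) begins 47 mm behind the grasp point.
Start: joints at [-52.248, 20.546, 0.682, 0, -70.136, -16.507], TCP at [0.245, -0.629, 0.227] pointing down, gripper open.
Joint ranges: [-176.03, 176.03], [-82.01, 121.73], [-58.28, 71.71], [-173.87, 95.51], [-174.79, -0.11], [-173.66, 173.66]. Speed limits (degrees/s): [136.94, 136.94, 172.46, 180, 180, 180].

INTERFACE

Orientations are given as a 3x3 rotation matrix whose columns are the frame's x, y, z axes.
In Python, from rig import robot gives the robot as it stands. Calls block until the motion is done:
- robot.goto(position, orientation): joint-space move of the TCP to a pose.
- robot.servo_line(position, ori=None, speed=0.15): straight line of the TCP; ori=None keeps the orientation; speed is the mean speed in m/s.
- robot.movej(angles): joint-space move.
- robot.move_gripper(opening): opening from 0.0 (shut) to 1.0 (fully open); the grip force is fixed at half the most; returns when the fingers have stopped.
- robot.dwell(seconds).
- robot.ik(position, orientation): joint angles nearest the present ones, or None.
- robot.grab_frame(name): name is "scene" or "top" or "wrist"; returns (picture, depth): 384x512x3 uint8, red, green, blue; 384x512 float32, m along the optical axis (not along the pixel's ray), 0 where there is no reading.
- robot.camera_info(name): a dict with "vfov" (degrees; the focal length in pixels is half the picture's height over the tangent of half this angle, whatever the lens; pixels are square), "cx", "cy" (the principal point, pixels), "k1" (the pictures are not rectified: a ray, as slopes to the right and down, at radius r is drawn at 1 + k1 r^2 times it, then the intrinsics apply), "view" (4x4, takes a point from world to camera coordinates); the wrist camera has in their place "T_tool_cam" (4x4, takes a point from camera to tool coordinates, whose origin is the TCP and whose axes are the flange's). Camera axes: x right, y down, z forward; pixel columns grow to the right and rows downward; lengths in m; the calibration is good to about 2 mm. A picture is of the moment at which its call begins: read the wrist's pose just before it. camera_info takes no time and is no camera call.
A pose or a line that the arm cannot do raises robot.Unreachable and nothing moves.
- robot.job_done(): hands the job in; it is judged then, once.
Readings, each from a call of its own:
- robot.read_t(): time.
- robot.read_qpos(): joint angles.
- robot.read_qvel(): joint speeds.
- robot.read_effort(): joint torques, N m.
- robot.read_position(): TCP position.
- robot.read_tcp_rot(): TCP orientation.
- robot.read_force(): force on the tool from outside, world axes, zero at the start.
- robot.read_ft_torque(): the same for the moment, N m.
- robot.read_grip_width(): opening from 0.0 (shut) to 1.0 (fully open).
- robot.read_finger_force(): force on a finger pad.
Only numpy, scipy, OpenCV 4.12 (cv2) and the standard library are available. Lean on these libraries where they do the work, as an engineer would, in place of code of your own. Each camera call takes 0.05 s, during which the arm holds its last target. There are 200 camera calls.

## Working session

There is one attempt and no reset: what is moved stays moved. The work goes in short steps, each a Python script; the robot and the scene stay as the last script left them, time stands still between calls to the robot, and variables do not carry over. Pictures are saved under pics/ and viewed, at most 10 in all, crops included, and the job is handed in when it is done.

```bash
ls; mkdir -p pics; python3 - <<'E'
from rig import robot
import cv2,numpy as np
ims=[]
for n in("top","scene"):
    p,d=robot.grab_frame(n); np.savez(f"{n}.npz",p=p,d=d)
    i=robot.camera_info(n); print(n,i)
    cv2.imwrite(f"pics/{n}.png",cv2.resize(p[:,:,::-1],(800,600),interpolation=cv2.INTER_CUBIC))
print(robot.read_t(),robot.read_tcp_rot(),robot.camera_info("wrist"))
E
```

```text
pics
top {'vfov': 45.069907134060635, 'cx': 250.70656955006461, 'cy': 189.85465279211638, 'k1': -0.03394527758915599, 'view': array([[-0.04773977, -0.99884811,  0.00483395,  0.03739357],
       [-0.97484607,  0.04553672, -0.21817777,  0.53873034],
       [ 0.21770633, -0.01512811, -0.97589707,  1.37718976],
       [ 0.        ,  0.        ,  0.        ,  1.        ]])}
scene {'vfov': 57.80356126017856, 'cx': 255.0772571615706, 'cy': 191.836596235961, 'k1': -0.049018548831548256, 'view': array([[-0.88926808, -0.45734526,  0.00613095,  0.47408186],
       [-0.35453386,  0.68076752, -0.64098466,  0.22744978],
       [ 0.28897755, -0.57218083, -0.76752921,  1.15657503],
       [ 0.        ,  0.        ,  0.        ,  1.        ]])}
0.1 [[-9.32089138e-01 -3.62228393e-01 -6.56156846e-04]
 [-3.62228964e-01  9.32088196e-01  1.33127050e-03]
 [ 1.29372075e-04  1.47854179e-03 -9.99998899e-01]] {'vfov': 68.17209900449724, 'cx': 257.34916843808116, 'cy': 195.92633753175502, 'k1': -0.008434708543766654, 'T_tool_cam': array([[ 2.94067386e-04, -9.63925863e-01, -2.66170704e-01,
         7.12957699e-02],
       [ 9.99998523e-01, -1.67212462e-04,  1.71035866e-03,
        -4.94025575e-04],
       [-1.69316601e-03, -2.66170814e-01,  9.63924391e-01,
        -1.56379381e-01],
       [ 0.00000000e+00,  0.00000000e+00,  0.00000000e+00,
         1.00000000e+00]])}
```

View pics/top.png

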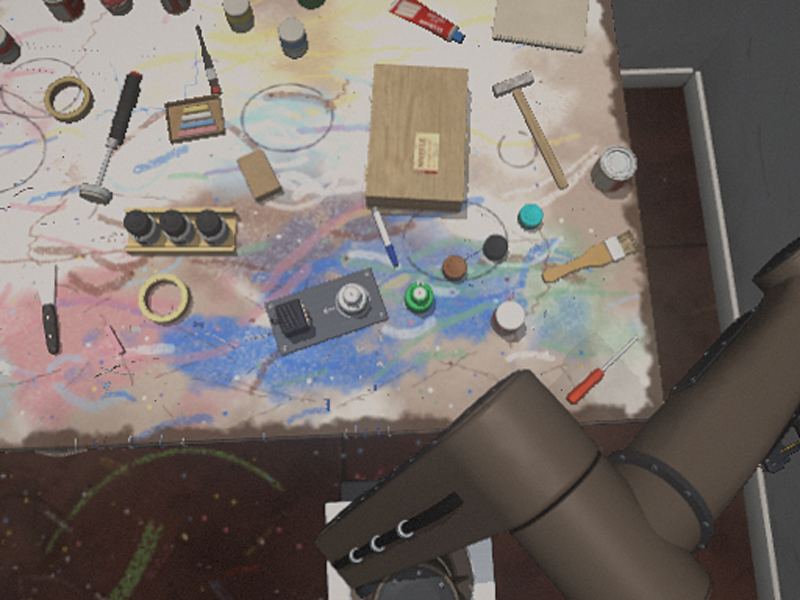

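View pics/scene.png

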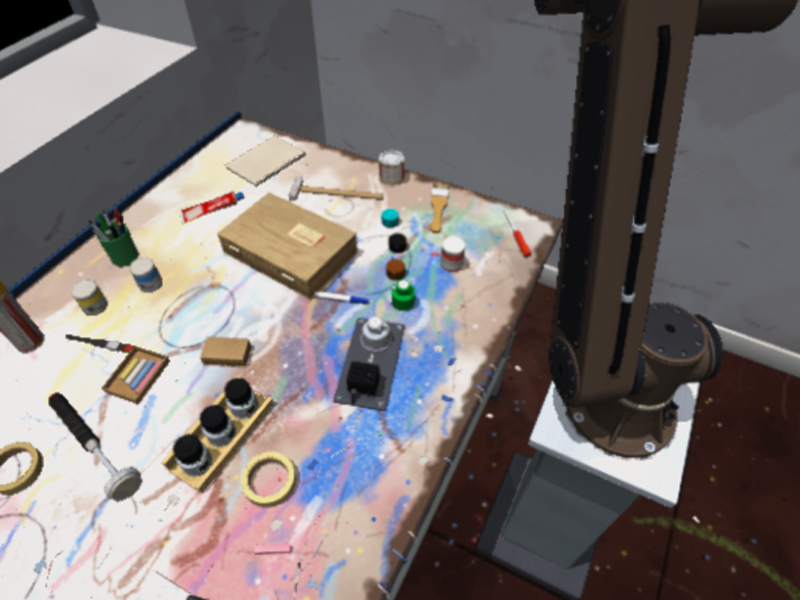

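The top view (800 px scale) shows the pot's neck at (352,298), the reader at (293,318), the black cap at (495,247), the gouache jar at (510,318) and a green decoy at (419,295). The scene view agrees. Next I'll take close-ups with the wrist camera.

```bash
cat > h.py <<'E'
from rig import robot
import numpy as np, cv2
def cam(n):
    i=robot.camera_info(n); f=192/np.tan(np.radians(i["vfov"]/2))
    if n=="wrist":
        T=np.eye(4); T[:3,:3]=robot.read_tcp_rot(); T[:3,3]=robot.read_position(); C=T@i["T_tool_cam"]
    else: C=np.linalg.inv(i["view"])
    return dict(f=f,cx=i["cx"],cy=i["cy"],k=i["k1"],C=C)
def ray(c,u,v):
    d=np.array([(u-c["cx"])/c["f"],(v-c["cy"])/c["f"]]); s=d.copy()
    for _ in range(20): s=d/(1+c["k"]*(s@s))
    return c["C"][:3,:3]@np.array([*s,1])
def p2w(c,u,v,z):
    r=ray(c,u,v); o=c["C"][:3,3]; return o+r*(z-o[2])/r[2]
def proj(c,P):
    q=np.linalg.inv(c["C"])@np.array([*P,1]); s=q[:2]/q[2]; s=s*(1+c["k"]*(s@s)); return s*c["f"]+[c["cx"],c["cy"]]
def down(yaw): # tool y (closing line) at angle yaw (rad) in world, z down
    y=np.array([np.cos(yaw),np.sin(yaw),0]); z=np.array([0,0,-1.]); return np.column_stack([np.cross(y,z),y,z])
def snap(tag):
    c=cam("wrist"); p,d=robot.grab_frame("wrist"); np.savez(tag+".npz",p=p,d=d,**c)
    cv2.imwrite(f"pics/{tag}.png",cv2.resize(p[:,:,::-1],(800,600),interpolation=cv2.INTER_CUBIC)); return c
E
python3 - <<'E'
from h import *
c=cam("top"); s=1.5625
pt=lambda u,v,z:p2w(c,u/s,v/s,z)
cap=pt(495,243,.032); pot=pt(351,290,.076)
print("cap",cap,"pot",pot,"reader",pt(289,308,.067),"jar",pt(510,312,.074),"marker",pt(385,237,.017))
ox=robot.read_tcp_rot()
for P,tag,h in((cap,"wcap",.2),(pot,"wpot",.2)):
    best=None
    for yaw in np.radians(np.arange(-180,180,15)):
        # camera sits at +x of tool; any yaw ok
        q=robot.ik([P[0],P[1],h],down(yaw))
        if q is not None and (best is None or abs(q[5])<abs(best[0])): best=(q[5],yaw)
    print(tag,best); robot.goto([P[0],P[1],h],down(best[1])); snap(tag)
print(robot.read_t(),robot.read_qpos())
E
```

```text
cap [ 0.64935681 -0.20676522  0.032     ] pot [0.55331378 0.09156988 0.076     ] reader [0.52475725 0.21521001 0.067     ] jar [ 0.49501538 -0.21798192  0.074     ] marker [0.67735198 0.01919716 0.017     ]
wcap (np.float64(1.3157567655115814), np.float64(-3.141592653589793))
wpot (np.float64(0.605095650470232), np.float64(-2.6179938779914944))
3.4917 [ 2.92895827e+01  1.10026018e+01 -1.61251891e+01  1.06816289e-02
 -6.28761427e+01  6.04438327e-01]
```

View pics/wcap.png

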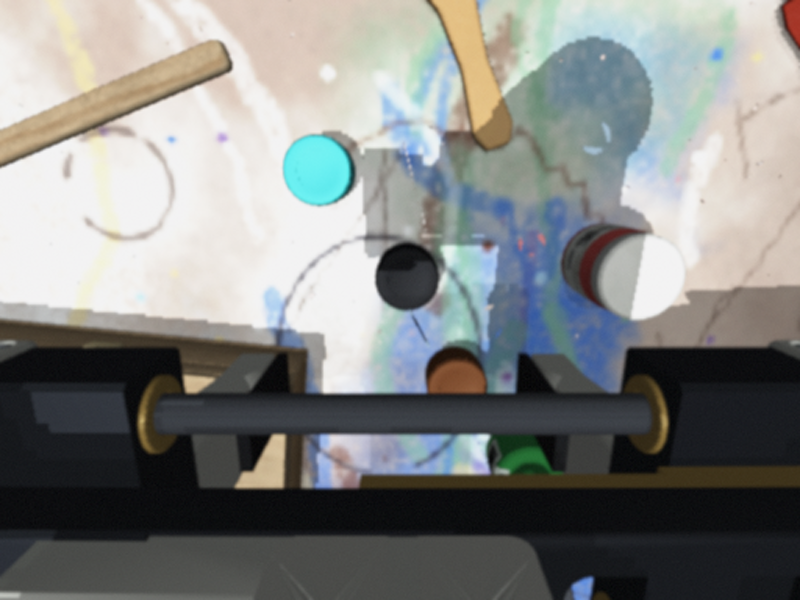

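View pics/wpot.png

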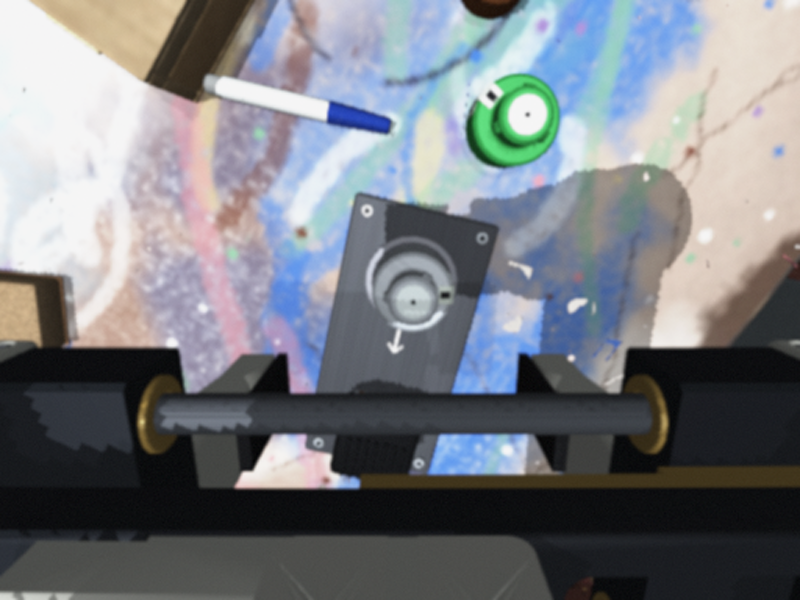

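The cap's top is at about (408,276) px in wcap. In wpot the pot's neck top is at (413,302), the label tail at (445,295), on the right side, and the arrow points at the reader. I'll enlarge both.

```bash
python3 - <<'E'
import numpy as np,cv2
p=np.load("wpot.npz")["p"]; q=np.load("wcap.npz")["p"]
a=cv2.resize(p[115:235,190:350,::-1],(800,600),interpolation=cv2.INTER_CUBIC)
cv2.imwrite("pics/potcrop.png",a)   # u=190+x/5, v=115+y/5
b=cv2.resize(q[145:205,220:300,::-1],(800,600),interpolation=cv2.INTER_CUBIC)
b=np.clip((b/255.)**.45*255,0,255).astype(np.uint8)
cv2.imwrite("pics/capcrop.png",b)   # u=220+x/10, v=145+y/10
E
```

```text
(no output)
```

View pics/potcrop.png

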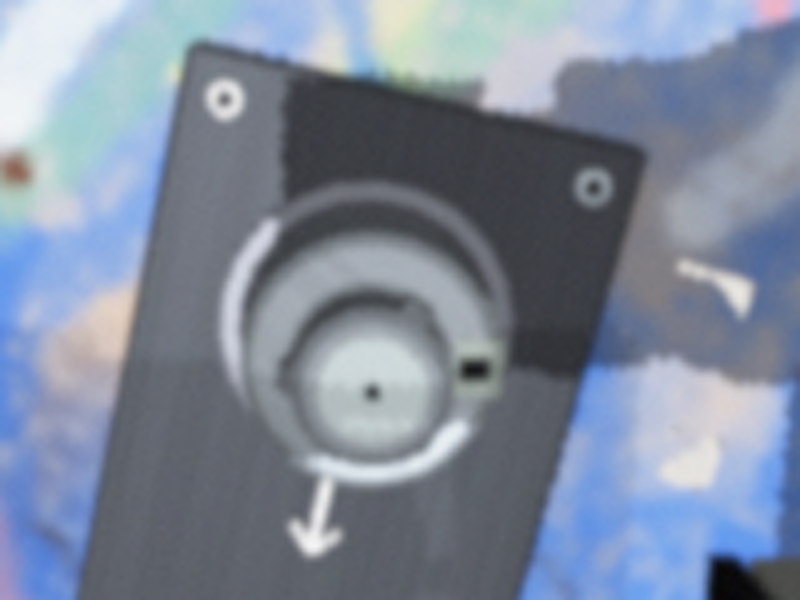

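View pics/capcrop.png

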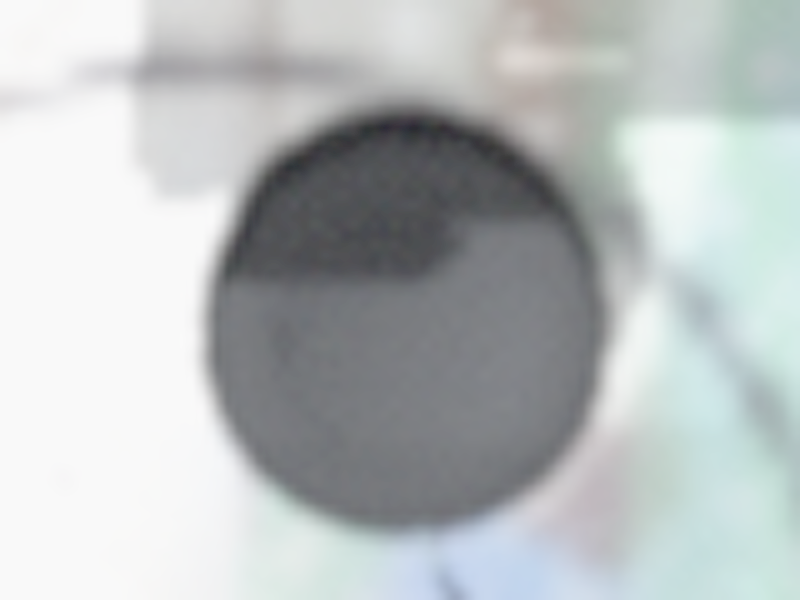

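The pot crop shows the neck dot at (372,392), ring centre about (366,333), tail centre (478,370) and screws at (225,100) and (593,188). In the cap crop the cap top is centred at about (407,328).

```bash
cat >> h.py <<'E'
def lc(tag): return dict(np.load(tag+".npz"))
E
python3 - <<'E'
from h import *
c=lc("wpot"); w=lambda x,y,z:p2w(c,190+x/5,115+y/5,z)
neck=w(372,392,.076); ring=w(366,333,.014); tail=w(478,370,.052)
s1=w(225,100,.008); s2=w(593,188,.008); a0=w(328,480,.008); a1=w(312,555,.008)
print("neck",neck,"ring",ring,"screwd",np.linalg.norm(s1-s2))
print("tail r",np.linalg.norm((tail-neck)[:2]),"r ring",np.linalg.norm((tail-ring)[:2]))
an=lambda v:np.degrees(np.arctan2(v[1],v[0]))
d=s2-s1; print("station y dir: screws",an(d)-90,an(d)+90,"arrow",an(a1-a0),"from mid",an(ring-(s1+s2)/2))
# left plate edge
e0=w(188,60,.008); e1=w(80,590,.008); f0=w(643,160,.008); f1=w(522,590,.008)
print("edges",an(e1-e0),an(f1-f0))
print("label ang",an(tail-neck),an(tail-ring))
k=lc("wcap"); print("cap",p2w(k,220+40.7,145+32.8,.032), "rad", (p2w(k,220+60.3,177.8,.032)-p2w(k,220+21.4,177.8,.032)))
j=p2w(k,640/1.5625,277/1.5625,.074); print("jar",j)
for u,v in((455,378),(318,170)): print(p2w(k,u/1.5625,v/1.5625,.032))
E
```

```text
neck [0.54624536 0.09016787 0.076     ] ring [0.54555619 0.0914801  0.014     ] screwd 0.09202365315216852
tail r 0.024042365927566936 r ring 0.024061666874613318
station y dir: screws -253.2862328460842 -73.2862328460842 arrow 108.41022240323237 from mid 106.77196155995752
edges 106.58913577711365 107.18024268953478
label ang -153.31191365774146 -149.780829706471
cap [ 0.64535148 -0.21156495  0.032     ] rad [-4.53636654e-02  5.57833001e-05  0.00000000e+00]
jar [ 0.49439542 -0.22076566  0.074     ]
[ 0.60728514 -0.1302578   0.032     ]
[ 0.70809188 -0.28868759  0.032     ]
```

```bash
python3 - <<'E'
from h import *
P=np.array([.5459,.0908]); R=down(np.radians(-100))
robot.goto([*P,.16],R); print(robot.read_qpos()[5])
robot.servo_line([*P,.026]); print(robot.read_position(),robot.read_force())
robot.move_gripper(0.0); print("w",robot.read_grip_width()*88,robot.read_finger_force(),robot.read_force())
q=np.array(robot.read_qpos())
for i in range(1,5):
    t=q.copy(); t[5]+=101.5*i/4; robot.movej(t); print(robot.read_force(),robot.read_ft_torque(),robot.read_position())
R2=robot.read_tcp_rot(); print("yaw",np.degrees(np.arctan2(R2[1][1],R2[0][1])))
robot.dwell(.2); robot.move_gripper(1.0); robot.servo_line([*P,.2]); 
snap("wpot2"); p=lc("wpot2")["p"]
print(robot.read_t())
c=lc("wpot2"); u,v=proj(c,[*P,.05]); u,v=int(u),int(v); print("crop origin",u-60,v-45)
cv2.imwrite("pics/pot2.png",cv2.resize(p[v-45:v+45,u-60:u+60,::-1],(800,600),interpolation=cv2.INTER_CUBIC))
E
```

```text
50.15871731853241
[0.54651235 0.09110011 0.02674585] [-0.38593703 -0.23543736 -0.69822099]
w 57.85303404531312 30.000600814819336 [-1.07753921  0.36231071  3.01091601]
[ 0.50066328 -0.50893248  1.1407773 ] [-0.14369039  0.07416777  0.00847306] [0.54607448 0.09081492 0.02626534]
[0.81227433 0.7079401  0.1045763 ] [-0.12489625  0.10216064  0.04414983] [0.54604112 0.0908192  0.0262856 ]
[-0.08339012 -0.44269946  1.5793441 ] [-0.25054463  0.04072829  0.00967145] [0.54596233 0.09076429 0.02627557]
[-0.23038753 -0.43653114  0.73819972] [-0.16765604  0.01443928  0.00371394] [0.54599304 0.09081655 0.02626109]
yaw 1.1646805559318758
10.2667
crop origin 197 139
```

View pics/pot2.png

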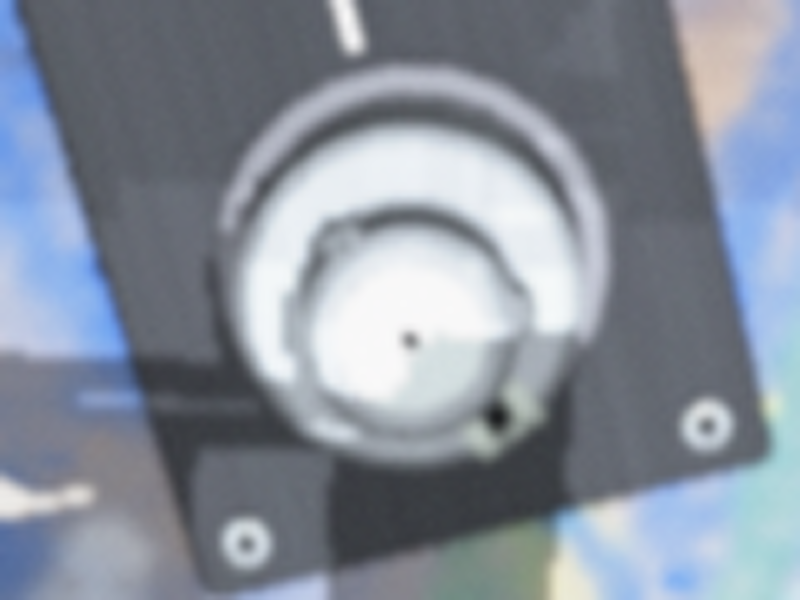

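My sign was wrong: a larger q6 turns counter-clockwise, so the label tail is now at the lower right (505,418) with the neck dot at (410,340). The range of q6 lets me do the full clockwise correction in one grip.

```bash
python3 - <<'E'
from h import *
c=lc("wpot2"); s=800/120; w=lambda x,y,z:p2w(c,197+x/s,139+y/s,z)
an=lambda v:np.degrees(np.arctan2(v[1],v[0]))
neck=w(410,340,.076); tail=w(505,418,.052); s1=w(245,543,.008); s2=w(707,425,.008); ring=w(413,258,.014)
stn=an(s2-s1)+90; lab=an(tail-neck)
print(neck,ring,np.linalg.norm((tail-neck)[:2]),"st",stn,"label",lab)
st=(stn+106.8)/2 if abs(stn-106.8)<5 else 106.8
turn=((st-(-50.5+lab)/2)%360)-360; print("turn",turn)
P=np.array([.5459,.0908]); q=np.array(robot.read_qpos()); q[5]=-turn/2
robot.movej(q); robot.servo_line([*P,.026],speed=.2)
robot.move_gripper(0.0); print("w",robot.read_grip_width()*88,robot.read_position())
q=np.array(robot.read_qpos())
for i in range(1,4):
    t=q.copy(); t[5]+=turn*i/3; robot.movej(t); print(robot.read_force(),robot.read_position())
robot.dwell(.2); robot.move_gripper(1.0); robot.servo_line([*P,.2],speed=.2)
q=np.array(robot.read_qpos()); q[5]=0; robot.movej(q)
snap("wpot3"); print(robot.read_t())
c=lc("wpot3"); p=c["p"]; u,v=proj(c,[*P,.05]); u,v=int(u),int(v); print("crop origin",u-60,v-45)
cv2.imwrite("pics/pot3.png",cv2.resize(p[v-45:v+45,u-60:u+60,::-1],(800,600),interpolation=cv2.INTER_CUBIC))
E
```

```text
[0.546645   0.09142622 0.076     ] [0.54736378 0.09139393 0.014     ] 0.02518839589393068 st 106.62815986706616 label -49.13482348131657
turn -203.46850832580864
w 57.816614773602836 [0.54603799 0.0908819  0.02634085]
[-0.38840058  1.47265593  2.15096185] [0.54617749 0.09102909 0.02635925]
[ 1.07146311  0.00263532 -0.48805433] [0.54633808 0.09092106 0.02637507]
[0.78789685 0.58901395 1.20156289] [0.54598628 0.09075694 0.02635552]
19.5667
crop origin 196 139
```

View pics/pot3.png

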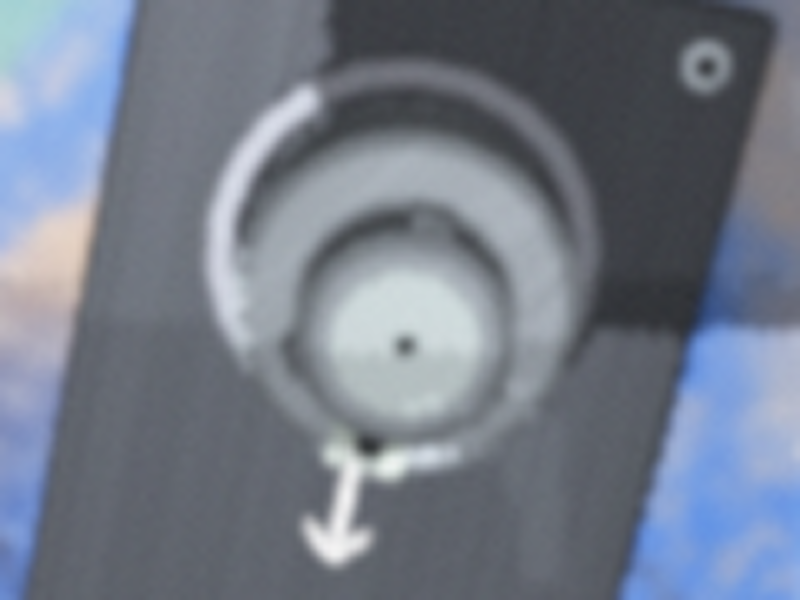

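The dot is at (404,345) and the tail at (366,450), in line with the arrow. I'll check the angle numerically, then grip the cap, centring it with two squeezes at right angles.

```bash
python3 - <<'E'
from h import *
c=lc("wpot3"); s=800/120; w=lambda x,y,z:p2w(c,196+x/s,139+y/s,z)
an=lambda v:np.degrees(np.arctan2(v[1],v[0]))
neck=w(404,345,.076); tail=w(366,450,.052); print(neck,tail,"label",an(tail-neck),an(tail[:2]-[.546,.0908]))
C=np.array([.6454,-.2115])
robot.goto([*C,.12],down(np.radians(-105))); print(robot.read_qpos()[5])
robot.servo_line([*C,.013],speed=.12); robot.move_gripper(0.0); print("w",robot.read_grip_width()*88,robot.read_force())
robot.move_gripper(1.0)
robot.servo_line([*C,.06],speed=.15)
robot.goto([*C,.06],down(np.radians(165))); robot.servo_line([*C,.013],speed=.1)
robot.move_gripper(0.0); print("w",robot.read_grip_width()*88,robot.read_finger_force(),robot.read_position())
robot.servo_line([*C,.19],speed=.2); print("w",robot.read_grip_width()*88,robot.read_force())
robot.goto([.546,.0908,.17],down(np.radians(165)))
print(robot.read_t(),robot.read_position(),robot.read_force(),robot.read_grip_width()*88)
snap("wcheck")
E
```

```text
[0.54559372 0.09075839 0.076     ] [0.53907933 0.11511355 0.052     ] label 104.97464827286277 105.88861342696316
76.65803294702313
w 48.69397050629775 [ 0.15698656 -0.71727107  2.3495133 ]
w 48.621696941120845 30.000189329730347 [ 0.64543744 -0.21150747  0.01313403]
w 48.413322493222985 [-0.26943193  0.36678654  0.56807209]
28.8583 [0.54643995 0.09029416 0.16989658] [ 0.39796226 -0.58601616 -0.08197556] 48.553405958034496
```

View pics/wcheck.png

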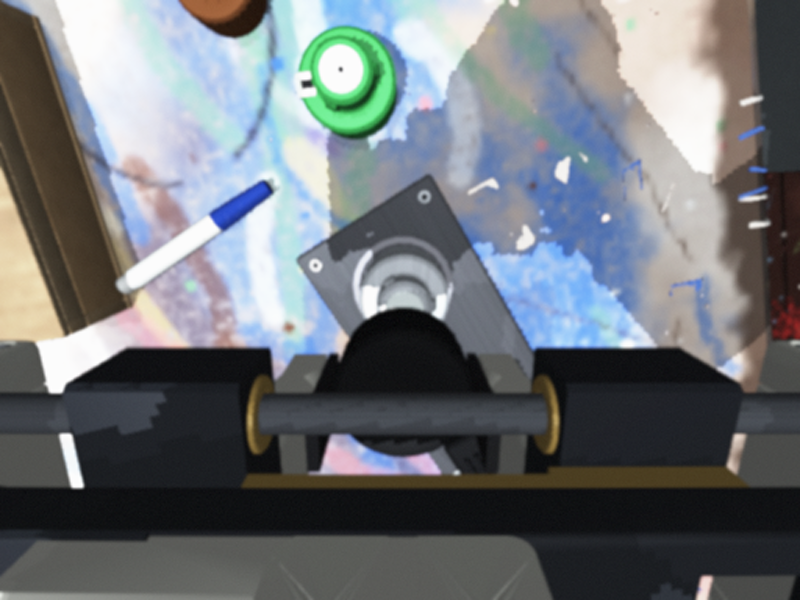

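The cap is held level (centre about (405,380) px) above the pot and the label is within 2° of square. Now I'll press it on, watching the force.

```bash
python3 - <<'E'
from h import *
P=[.546,.0908]
robot.servo_line([*P,.092],speed=.08); robot.dwell(.2); f0=robot.read_force()[2]; print("f0",f0)
z=.092
while z>.060:
    z-=.001; robot.servo_line([*P,z],speed=.015)
    f=np.array(robot.read_force()); p=robot.read_position(); fz=f[2]-f0
    print(f"{z:.4f} act {p[2]:.4f} F {f[0]:.1f} {f[1]:.1f} {fz:.1f}")
    if p[2]<.0735 and fz>13 or fz>35: break
print(robot.read_t(),robot.read_grip_width()*88,robot.read_finger_force(),robot.read_position())
E
```

```text
f0 -0.452813036929011
0.0910 act 0.0910 F 0.1 0.1 -0.4
0.0900 act 0.0899 F 0.2 0.4 -0.1
0.0890 act 0.0889 F 0.4 0.9 -0.4
0.0880 act 0.0879 F 0.3 -0.5 -0.3
0.0870 act 0.0869 F 0.4 0.2 0.0
0.0860 act 0.0859 F 0.4 0.7 0.7
0.0850 act 0.0849 F 0.2 0.4 0.3
0.0840 act 0.0839 F 2.0 0.1 0.3
0.0830 act 0.0829 F -0.4 0.4 0.3
0.0820 act 0.0820 F -1.4 -0.3 0.9
0.0810 act 0.0813 F -1.6 -0.6 3.9
0.0800 act 0.0805 F -0.8 -0.3 6.5
0.0790 act 0.0798 F -0.9 -1.2 8.2
0.0780 act 0.0792 F -1.4 -0.8 9.9
0.0770 act 0.0783 F -2.2 -1.3 11.4
0.0760 act 0.0772 F -1.9 -1.4 9.6
0.0750 act 0.0744 F 0.6 -0.8 -3.4
0.0740 act 0.0734 F -0.9 0.1 -2.6
0.0730 act 0.0728 F -0.2 0.2 -2.7
0.0720 act 0.0719 F 0.2 0.4 -3.2
0.0710 act 0.0709 F 0.5 0.4 -3.3
0.0700 act 0.0699 F 0.0 0.1 -3.8
0.0690 act 0.0691 F 0.5 -0.4 -0.9
0.0680 act 0.0686 F -3.1 -1.3 6.5
0.0670 act 0.0685 F -6.6 -0.6 15.0
36.4833 48.350622741545926 30.0031066685915 [0.54621673 0.09073714 0.06853428]
```

```bash
python3 - <<'E'
from h import *
robot.servo_line([.546,.0908,.0665],speed=.01)
for _ in range(3):
    robot.dwell(.4); print(robot.read_force(),robot.read_position(),robot.read_finger_force())
if robot.read_force()[2]>9: print(robot.job_done(),robot.read_t())
E
```

```text
[-8.46215027 -1.2522446  18.96197547] [0.54625318 0.09075061 0.0684977 ] 30.00452815555036
[-8.41866029 -1.14655814 19.82904951] [0.54625112 0.09074186 0.06850306] 30.004565430572256
[-7.5081064  -0.41000544 18.90715238] [0.54623363 0.09074263 0.06849403] 30.004661881830543
the job is handed in; nothing more can be done
the job is handed in; nothing more can be done
```

The job is handed in: the label was within about 2° of square to the reader when last imaged before capping, and the cap clicked home at the expected height and is still gripped and pressed down with about 19 N; I first turned the pot about 100° the wrong way and then corrected it, and no verdict was shown after hand-in.

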